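Load the flat brush and bring it over the sign card's band

ROBOT

A 7-joint arm with a two-finger parallel gripper is mounted at the origin on the work surface. World frame = base frame: x ahead of the robot, y to its left, z up, the work surface at z = 0. Lengths are in m, angles in rad, forces in N, time in s.
With the tool pointing down it reaches from about 0.4 to 0.85 m from the base axis. Payload 10.4 kg.
Tool frame: the origin (TCP) lies at the very end of the fingers, on their centre line; the grasp point (between the pads) lies 19 mm behind it; z points along the fingers, y is the line along which they close (so a half turn about z gives the same grasp; the last joint's range is limited). The gripper opens to 87 mm and grips with 3 to 60 N. Pads are 19 mm wide; open, the fingers measure 117 mm over their backs; the gripper's body (75 mm by 190 mm) begins 51 mm behind the grasp point.
Start: joints at [1.302, 0.332, -0.065, 1.46, 0.022, 1.35, -0.088], TCP at [0.152, -0.606, 0.192] pointing down, gripper open.
Joint ranges: [-2.6, 2.6], [-0.5, 2.12], [-1.47, 1.34], [0.16, 2.42], [-1.27, 4.41], [0.06, 2.06], [-2.6, 2.6]. Speed limits (rad/s): [2.22, 2.22, 2.79, 2.79, 3.14, 3.14, 3.14].

INTERFACE

Orientations are given as a unit quaternion [x, y, z, w].
In Python, from bench import * gives the robot as it stands.
- The arm moves only by the tool step_arm, never from a script. Its arguments are lists of equal length, an entry for each row: "delta_pos": the shift along the world's x, y, z in units of 25 mm (1.0 is 25 mm), a list of three; "turn": the turn about the world's z in units of 0.12 rad (1.0 is 0.12 rad). In form: {"delta_pos": [[tx, ty, tz], ...], "turn": [turn, ...]}. A call has 1 to 12 rows; each row shifts and turns the commanded pose from where the row before left it; what a row does not reach is not made up. A row lasts 1/10 s, in which the tool goes at most 50 mm and 8.59 degrees, less where a joint would pass 70% of its speed; a pose out of reach is approached as far as the arm can. A call with a number of a shift or a turn outside -1 to 1 is refused whole. A call with a gripper value outside its range is refused whole. "grip" is the closure, from 0 (fully open) to 1 (shut), set as the call begins (left out, the last holds). The fingers move at their own pace and stop on an object; "newtons" is the grip in N (left out, the last holds). Time passes only in rows, so rows that do not move let the fingers close. It gives the time, the measured TCP pose, the force, the opening and the grip force at its end, in the units of the state.
- read_state(): the state, without advancing time (a new reading comes with each control period).
- camera(name): name is "scene" or "top"; returns a dict with "image" (384x512x3 uint8, red, green, blue), "z_map" (384x512 float32, m along the optical axis (not along the pixel's ray), 0 where there is no reading), "mtx" (3x3 intrinsics, pixels), "dist" ([k1, k2, p1, p2, k3] as OpenCV has them; the pictures are not rectified), "view" (4x4, takes a point from world to camera coordinates). Camera axes: x right, y up, looking along -z (the intrinsics and any distortion apply to the point x, -y, -z); pixel columns grow to the right and rows downward; lengths in m; the calibration is good to about 2 mm. A picture is of the moment at which its call begins.
- close_job(): hands the job in; it is judged then, once.
The state is a dict: "time": time; "joint_positions": joint angles; "joint_vel": joint speeds; "joint_torque": joint torques, N m; "ee_pos": TCP position; "eef_rot": TCP orientation; "ft_force": force on the tool from outside, world axes, zero at the start; "torque": the same for the moment, N m; "width": finger opening in m; "grip_force": force on a finger pad.
Only numpy, scipy, OpenCV 4.12 (cv2) and the standard library are available. Lean on these libraries where they do the work, as an engineer would, in place of code of your own. Each camera call takes 0.05 s, during which the arm holds its last target. There are 200 camera calls.

TASK

At the artist's convention table, take the blue-handled flat brush up out of the rack, dip its bristles well down into the blue paint pot without jamming them on the bottom, and carry it up over the marker organiser to the sign card, disturbing nothing else on the table. Finish while still holding the brush in the gripper: upright and still, its bristle edge hovering about one centimetre above the card, centred on the end of the empty outlined band next to the blue emblem, the edge square across the band, ready to pull the first stroke. The brush must not touch the card.

Things in the scene. Friction and masses are not known exactly. Their poses are not given: they have to be found in the camera images.
- brush_blue: Flat brush with a BLUE handle, 154 mm long, 70 g, hanging bristles down in one of the rack's slots. Origin: middle of the bristle edge, its lowest point; z up the brush, y along the 24 mm edge, x through its thickness. From the edge up: bristles 0-30 mm, steel ferrule to 64 (10 thick x 26 wide), neck to 84 (12 x 26), blue handle to 142 (20 thick x 30 wide), rounded end to 154.
- brush_grip (a point): Where to grip the blue brush: centre of its handle, 125 mm above the bristle edge, 29 mm below the top; close on the 20 mm thickness (along the brush's own x). Axes as the brush's.
- rack: Beech brush rack, fixed, 90 (own x) x 210 mm (own y), its shelf's top 110 mm high, with slots 14 (x) x 32 mm (y) through it at y = -65, 0, +65 mm, a brush in each, axes parallel to the rack's. A brush hangs by its handle's flat shoulder (84 mm above the edge) and lifts straight up; handles reach 180 mm above the table; the edge must rise 84 mm to be clear. Origin: centre of the underside.
- brush_yellow: The same brush with a YELLOW handle, in another slot; to be left hanging. Origin and axes as for the blue one.
- brush_red: The same brush with a RED handle, in another slot; to be left hanging. Origin and axes as for the blue one.
- pot_blue_rim (a point): Centre of the mouth of the BLUE open paint pot: a loose round plastic tub 60 mm high, 76 mm across at the rim and 66 mm at the foot, walls 3 mm, inner floor 5 mm above the table (55 mm below this point), about 0.3 kg. z points up.
- pot_blue: The same blue pot. Origin: centre of its underside.
- pot_yellow: A like pot in YELLOW, also open, to be left alone (the two pots may stand in either place). Origin: centre of its underside.
- organiser: Grey marker organiser standing between the pots and the sign card, to be left alone: open tray 210 mm (own x) by 56 mm (own y), 70 mm high, loose, 0.8 kg, with markers standing up to 124 mm above the table. Origin: centre of its underside.
- card: White sign card of 5 mm foam board, fixed flat on the table, 150 (own x) x 105 mm (own y), a red stripe across its -x edge, a blue flower-shaped emblem near its +x end (away from the robot) and from there towards its -x end an empty band outlined in black, 99 mm long (x), 30 mm wide (y). Origin: centre of its underside; z up.
- start (a point): Where the first stroke begins: point on the card's top face (5 mm above the table), on the band's centre line, 6 mm inside the end of the band next to the emblem. Axes as the card's: x along the band towards the emblem, y across the band, z up.
- mug: White mug, 82 mm wide, 95 mm high, to be left alone. Origin: centre of its underside.
- calculator: White desk calculator, 150 x 100 x 21 mm, to be left alone. Origin: centre of its underside.
- glasses: Brown folded spectacles, about 130 x 30 mm, 45 mm high, to be left alone. Origin: on the table below the front frame.
- notes: Light-blue block of sticky notes, 76 x 76 x 14 mm, to be left alone. Origin: centre of its underside.
- eraser: White and blue eraser, 44 x 20 x 12 mm, to be left alone. Origin: centre of its underside.
- marker: Grey marker with a black cap lying on the table, 135 mm long, 12 mm thick, to be left alone. Origin: on the table below its middle.
Not all that is in view belongs to the job. Several things look just like the card: the one meant starts farthest from the robot's base.

How it is judged:
On the way, in this order (a step that is already met when the one before it is completed fails the run):
1. the blue brush's bristles are dipped well down into the blue pot (edge at least 20 mm below its rim) (horizontal distance between brush_blue and pot_blue_rim below 0.033 m and z of brush_blue in the frame of pot_blue_rim below -0.02 m and contact force between brush_blue and the fingers above 0.5 N), for 0.1 s.
2. the brush is carried over the marker organiser, its bristle edge at least 115 mm above the table (y of brush_blue in the frame of organiser between -0.045 and 0.045 m and height (world z) of brush_blue above 0.115 m and contact force between brush_blue and the fingers above 0.5 N).
At the end, for the whole second after the job is handed in: The blue brush is still held by the fingers, still and upright (within 0.15 rad), its bristle edge 3 to 20 mm above the card's top face and touching nothing there, the middle of the edge within 10 mm horizontally of the start point, and the edge within 0.15 rad of square across the band (horizontal distance between brush_blue and start below 0.01 m and z of brush_blue in the frame of start between 0.003 and 0.02 m and angle between the y axis of brush_blue and the y axis of start, either way round below 0.15 rad and angle between brush_blue's own z axis and vertical below 0.15 rad and contact force between brush_blue and the fingers above 0.5 N and contact force between brush_blue and card below 0.05 N and linear speed of brush_blue below 0.02 m/s); the arm keeps its last pose, push and grip.
It fails at once if the brush touches the sign card (contact force between brush_blue and card above 0.3 N).
It fails at once if the brush is jammed against the blue pot (over 8 N), or the pot tipped over 0.3 rad or shoved more than 25 mm (contact force between brush_blue and pot_blue above 8 N or angle between pot_blue's own z axis and vertical above 0.3 rad or distance of pot_blue from where it was at the start of the episode above 0.025 m).
It fails at once if the blue brush is dipped into the yellow pot (horizontal distance between brush_blue and pot_yellow below 0.036 m and height (world z) of brush_blue below 0.058 m).
It fails at once if another brush, the yellow pot, the marker organiser or another thing on the table is moved more than 15 mm (distance of any of organiser, mug, calculator, glasses, notes, eraser, marker, brush_yellow, brush_red, pot_yellow from where it was at the start of the episode above 0.015 m).
It also fails if it takes over 51 s, if anything falls off the work surface, if the arm or the gripper's body presses on something with over 40 N, if the wrist force passes 120 N, or if a joint passes its speed limit or range.

## Working session

There is one attempt and no reset: what is moved stays moved. The work goes in short steps, Python scripts to look and compute and a tool call to move; the robot and the scene stay as the last step left them, time stands still between calls to the robot, and variables do not carry over. Pictures are saved under pics/ and viewed, at most 10 in all, crops included, and the job is handed in when it is done.

Besides the shell and the picture viewer there is one more tool, called after ">>>" by a JSON object that holds its "op" and its "data". step_arm: Moves the arm, as the interface text tells. Shifts and turns lie within -1 to 1; 1 stands for 25 mm of shift or 0.12 rad of turn. Its arguments: {"type":"object","properties":{"delta_pos":{"type":"array"},"turn":{"type":"array"},"grip":{"type":"number"},"newtons":{"type":"number"}},"required":["delta_pos","turn"]}

```bash
mkdir -p pics
cat > h.py <<'E'
from bench import *
import numpy as np, cv2
def snap(n):
    c=camera(n); np.savez('pics/'+n+'.npz',**c); return c
def load(n): return dict(np.load('pics/'+n+'.npz'))
def ray(c,uv):
    p=cv2.undistortPoints(np.array(uv,float).reshape(-1,1,2),c['mtx'],c['dist']).reshape(-1,2)
    R=c['view'][:3,:3];t=c['view'][:3,3]
    d=np.c_[p[:,0],-p[:,1],-np.ones(len(p))]
    return -R.T@t, d@R
def onplane(c,uv,z):
    o,d=ray(c,uv); s=(z-o[2])/d[:,2]; return o+s[:,None]*d
def depthpts(c,uv):
    o,d=ray(c,uv); uv=np.array(uv,int).reshape(-1,2); return o+c['z_map'][uv[:,1],uv[:,0]][:,None]*d
E
python3 - <<'E'
from h import *
for n in('top','scene'):
    c=snap(n); cv2.imwrite(f'pics/{n}0.png',cv2.resize(c['image'][:,:,::-1],(800,600),interpolation=cv2.INTER_CUBIC))
    print(n,c['mtx'].round(1).tolist(),c['dist'],(-c['view'][:3,:3].T@c['view'][:3,3]).round(3))
print(read_state())
E
```

```text
top [[369.7, 0.0, 255.4], [0.0, 369.7, 195.7], [0.0, 0.0, 1.0]] [-0.04650192  0.          0.          0.          0.        ] [ 0.423 -0.038  1.094]
scene [[366.8, 0.0, 261.5], [0.0, 366.8, 193.1], [0.0, 0.0, 1.0]] [-0.06610149  0.          0.          0.          0.        ] [1.029 0.384 0.936]
{'time': 0.1, 'joint_positions': array([ 1.30243613,  0.33284882, -0.06470269,  1.46088413,  0.02160338,
        1.34988337, -0.08853446]), 'joint_vel': array([ 0.00045058, -0.00221546, -0.00030463, -0.00301526, -0.00057412,
        0.00023382, -0.0008213 ]), 'joint_torque': array([ 6.86026251e-04, -6.24551010e+01,  2.42275541e-02, -3.90715206e+01,
       -6.14663120e-02,  3.66632547e-02,  9.89785849e-05]), 'ee_pos': array([ 0.15195696, -0.60583727,  0.19099567]), 'eef_rot': array([ 9.92460215e-01,  1.22565412e-01, -1.12046543e-04, -6.54512867e-04]), 'ft_force': array([-0.07521886,  1.19362921,  0.50918643]), 'torque': array([-0.02364335, -0.00412015,  0.00326381]), 'grip_force': 0.0, 'width': 0.08682505402043243}
```

View pics/top0.png

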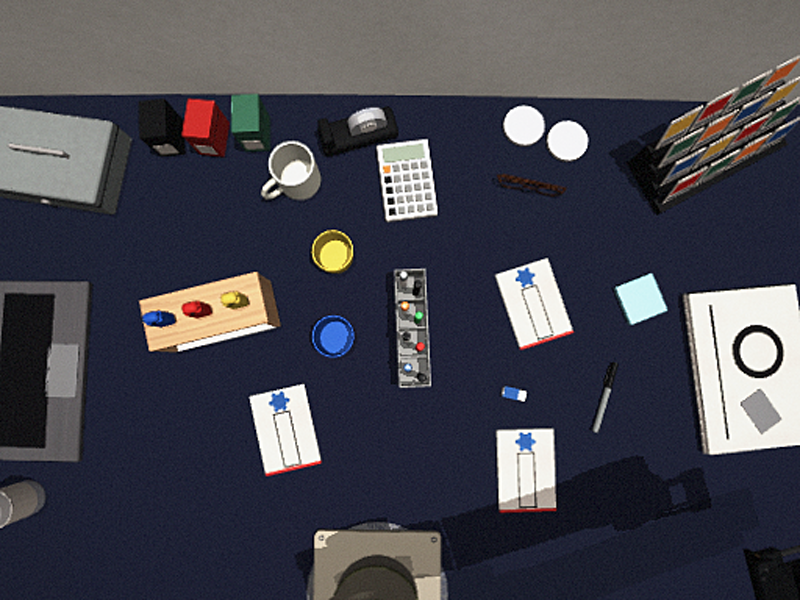

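View pics/scene0.png

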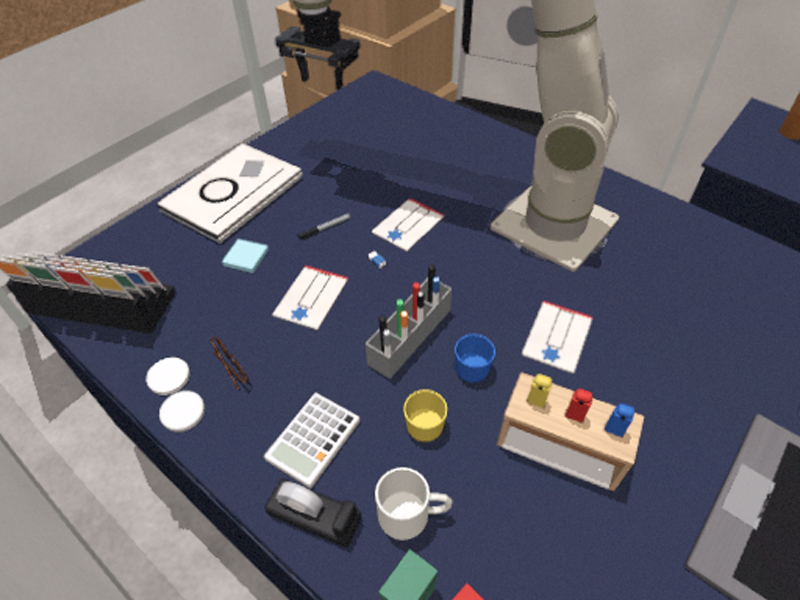

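The top view shows the rack at (210,310) with the blue brush at (157,318), red and yellow beyond it. The blue pot is at (333,336), the yellow pot at (333,252) and the organiser at (412,327). There are three card candidates: A (533,303), B (285,430) and C (526,470). A looks farthest from the base at about (378,590); I'll check that with numbers.

```bash
cat > m.py <<'E'
from h import *
T=load('top');S=load('scene')
def cloud(c):
    vv,uu=np.mgrid[0:384,0:512]; P=depthpts(c,np.c_[uu.ravel(),vv.ravel()]).reshape(384,512,3); P[c['z_map']==0]=np.nan; return P
PT=cloud(T);PS=cloud(S)
hT=cv2.cvtColor(T['image'],cv2.COLOR_RGB2HSV);hS=cv2.cvtColor(S['image'],cv2.COLOR_RGB2HSV)
def rect(xy):
    (cx,cy),(w,h),a=cv2.minAreaRect(xy.astype(np.float32)); return np.round([cx,cy,w,h,a],4)
E
python3 - <<'E'
from m import *
# cards
w=((hT[...,1]<60)&(hT[...,2]>130)|((hT[...,0]<8)|(hT[...,0]>172))&(hT[...,1]>120)&(hT[...,2]>100))&(abs(PT[...,2]-.005)<.012)
w=cv2.morphologyEx(w.astype(np.uint8),cv2.MORPH_CLOSE,np.ones((5,5)))
n,l,st,ce=cv2.connectedComponentsWithStats(w)
for i in range(1,n):
    if 800<st[i,4]<5000:
        cnt=max(cv2.findContours((l==i).astype(np.uint8),0,1)[0],key=cv2.contourArea)
        P=onplane(T,cnt.reshape(-1,2),.005)[:,:2]; r=rect(P); print('card?',ce[i].round(),st[i,4],r,np.hypot(*r[:2]).round(3))
# brushes
for nm,P,h in(('top',PT,hT),('scene',PS,hS)):
    for col,lo,hi in(('blue',100,130),('yellow',20,35),('red',172,8)):
        H=h[...,0]; m=((H>=lo)&(H<=hi)) if lo<hi else ((H>=lo)|(H<=hi))
        m&=(h[...,1]>130)&(h[...,2]>60)&(P[...,2]>.12)&(P[...,2]<.2)&(P[...,1]>.1)
        m=m&(P[...,0]<.6)
        q=P[m]; 
        if len(q): t=q[q[:,2]>.165]; print(nm,col,len(q),q.mean(0).round(4),'top',t.mean(0).round(4) if len(t) else 0,q.max(0).round(3),q.min(0).round(3))
    m=(abs(P[...,2]-.11)<.004)&(P[...,1]>.1)&(P[...,0]<.65); n,l,st,ce=cv2.connectedComponentsWithStats(m.astype(np.uint8)); i=1+st[1:,4].argmax(); print(nm,'rack',rect(P[l==i][:,:2]))
    # pots rim
    for col,lo,hi in(('blue',100,130),('yellow',20,35)):
        m=(h[...,0]>=lo)&(h[...,0]<=hi)&(h[...,1]>100)&(h[...,2]>50)&(abs(P[...,2]-.06)<.006)&(abs(P[...,1])<.15)
        q=P[m][:,:2].astype(np.float32); print(nm,'pot',col,len(q),np.round(cv2.minEnclosingCircle(q),4) if 0 else (cv2.minEnclosingCircle(q)))
    m=(P[...,2]>.055)&(P[...,2]<.075)&(P[...,1]<.0)&(P[...,1]>-.15)&(P[...,0]>.25)&(P[...,0]<.6)&(h[...,1]<60); print(nm,'org',rect(P[m][:,:2]),np.nanmax(P[(P[...,1]<0)&(P[...,1]>-.1)&(P[...,0]>.25)&(P[...,0]<.6),2] if 0 else P[...,2][m]))
E
```

```text
card? [349.  85.] 1078 [ 0.877  -0.3192  0.1698  0.0799 71.0429] 0.933
card? [260. 115.] 1496 [ 0.7777 -0.0469  0.1537  0.1004  8.1355] 0.779
card? [342. 195.] 1748 [ 0.5385 -0.2906  0.1514  0.1068 18.5824] 0.612
card? [182. 276.] 1838 [ 0.2968  0.1758  0.1518  0.1063 13.9255] 0.345
card? [336. 301.] 1866 [ 0.228  -0.2733  0.1509  0.1064  0.9511] 0.356
card? [241. 356.] 2139 [ 0.0599 -0.0019  0.1351  0.2351  0.7802] 0.06
top blue 133 [0.4907 0.3586 0.1619] top [0.4903 0.3629 0.1757] [0.502 0.378 0.182] [0.479 0.349 0.12 ]
top yellow 135 [0.5224 0.2348 0.1616] top [0.5231 0.2377 0.1757] [0.536 0.251 0.182] [0.512 0.224 0.12 ]
top red 134 [0.5065 0.2958 0.1645] top [0.5073 0.2989 0.1759] [0.518 0.312 0.183] [0.495 0.285 0.121]
top rack [ 0.5079  0.3034  0.0914  0.2122 14.7107]
top pot blue 97 ((0.470262736082077, 0.08383210003376007), 0.03806474059820175)
top pot yellow 98 ((0.6264132261276245, 0.08844567835330963), 0.03821521997451782)
top org [ 0.4869 -0.0587  0.2106  0.0559  3.1404] 0.07442710937870656
scene blue 228 [0.4992 0.3669 0.1576] top [0.4962 0.3666 0.1752] [0.506 0.381 0.182] [0.484 0.353 0.12 ]
scene yellow 197 [0.5303 0.2429 0.1565] top [0.5272 0.2425 0.1744] [0.536 0.256 0.182] [0.516 0.228 0.121]
scene red 224 [0.5146 0.3053 0.1577] top [0.5116 0.3038 0.175 ] [0.522 0.32  0.182] [0.498 0.289 0.12 ]
scene rack [ 0.5079  0.3046  0.0942  0.2103 14.7815]
scene pot blue 101 ((0.47147136926651, 0.08433181792497635), 0.03998272866010666)
scene pot yellow 129 ((0.6249352097511292, 0.08930882811546326), 0.03872751072049141)
scene org [ 0.4892 -0.056   0.212   0.059   2.7611] 0.0749628888378936
```

Distances from the base to the card-sized sheets are A 0.612 m at px (342,195), B 0.345 m at (182,276) and C 0.356 m at (336,301). The blobs at 0.93 m and 0.78 m are the white discs and the calculator. So A is the card, and I'll confirm it in a crop and measure the band.

Run:
```python
from m import *
im=T['image']
a=cv2.resize(im[155:235,302:382,::-1],(480,480),interpolation=cv2.INTER_CUBIC)
cv2.imwrite('pics/card.png',a)
c0=np.array([.5385,-.2906]);th=np.radians(18.58);R=np.array([[np.cos(th),np.sin(th)],[-np.sin(th),np.cos(th)]])
for n,c,h in(('top',T,hT),('scene',S,hS)):
    vv,uu=np.mgrid[0:384,0:512]; P=onplane(c,np.c_[uu.ravel(),vv.ravel()],.005)[:,:2]; L=((P-c0)@R.T).reshape(384,512,2)
    ins=(abs(L[...,0])<.065)&(abs(L[...,1])<.045)
    bl=ins&(h[...,1]>110)&(h[...,0]>95)&(h[...,0]<130)&(L[...,0]>.015)
    print(n,'emblem',L[bl].mean(0).round(4),bl.sum())
    g=cv2.cvtColor(c['image'],cv2.COLOR_RGB2GRAY); med=np.median(g[ins])
    dk=ins&(g<med-35)&~cv2.dilate(bl.astype(np.uint8),np.ones((3,3))).astype(bool)
    q=L[dk]
    s=q[abs(q[:,0]+.015)<.035]
    print('sides y',s[s[:,1]>0].mean(0).round(4),s[s[:,1]<0].mean(0).round(4))
    e=q[abs(q[:,1])<.009]; e=e[e[:,0]<.03]; print('ends x',np.round(np.sort(e[:,0]),3))
    w=((h[...,1]<60)&(h[...,2]>110)|((h[...,0]<8)|(h[...,0]>172))&(h[...,1]>120)&(h[...,2]>90))&(abs(L[...,0])<.09)&(abs(L[...,1])<.07)
    w=cv2.morphologyEx(w.astype(np.uint8),cv2.MORPH_CLOSE,np.ones((5,5)));print('card',rect(P.reshape(384,512,2)[w>0]))
print('rot2world',(c0+R.T@[.024,0]))
```

```text
top emblem [0.0518 0.0001] 77
sides y [-0.0156  0.0143] [-0.0171 -0.0152]
ends x []
card [ 0.5385 -0.2907  0.1518  0.107  18.1567]
scene emblem [0.0531 0.0002] 40
sides y [-0.0119  0.0156] [-0.0116 -0.0146]
ends x [-0.065 -0.064 -0.063]
card [ 0.5397 -0.2895  0.1562  0.1093 18.5292]
rot2world [ 0.56124911 -0.28295292]
```

View pics/card.png

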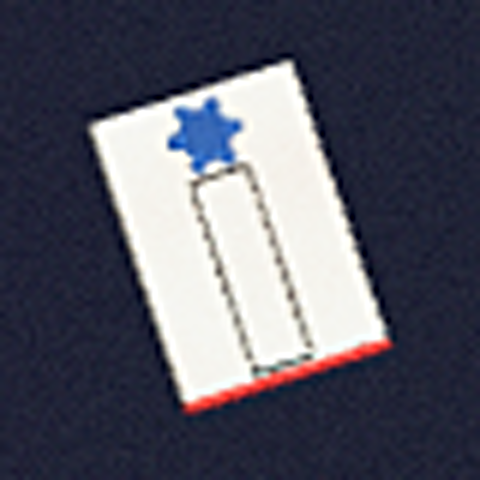

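The crop shows card A with a red stripe at the bottom, a blue flower at (205,133), and band corners at (193,186), (250,167), (254,373) and (313,353).

Run:
```python
from m import *
uv=(np.array([[193,186],[250,167],[254,373],[313,353]])+.5)/6-.5+[302,155]
P=onplane(T,uv,.005)[:,:2]; a=P[:2].mean(0);b=P[2:].mean(0);d=a-b;L=np.linalg.norm(d)
print('len',L,'widths',np.linalg.norm(P[0]-P[1]),np.linalg.norm(P[2]-P[3]),'ang',np.degrees(np.arctan2(d[1],d[0])),'start',a-d/L*.006)
```

```text
len 0.09686717260285195 widths 0.03016155618555694 0.031034837227372367 ang 17.83664404563086 start [ 0.56214724 -0.2841569 ]
```

>>> {"op": "step_arm", "data": {"delta_pos": [[1,0.5,0.5],[1,0.5,0.5],[1,0.8,0.5],[1,1,0.5],[1,1,0.5],[1,1,0],[1,1,0],[1,1,0],[1,1,0],[1,1,0],[1,1,0],[1,1,0]], "turn": [1,1,1,1,1,1,1,1,1,1,1,1], "grip": 0}}

```text
time: 1.3
ee_pos: [0.4528, -0.335, 0.254]
eef_rot: [0.663, 0.748, -0.0, -0.0]
ft_force: [0.8, -0.3, 0.6]
width: 0.087
grip_force: 0.0
```

>>> {"op": "step_arm", "data": {"delta_pos": [[0.06,1,0],[0.06,1,0],[0.06,1,0],[0.06,1,0],[0.06,1,0],[0.06,1,0],[0.06,1,0],[0.06,1,0],[0.06,1,0],[0.06,1,0],[0.06,1,0],[0.06,1,0]], "turn": [0.5,0.5,0,0,0,0,0,0,0,0,0,0]}}

```text
time: 2.5
ee_pos: [0.4695, -0.0354, 0.2542]
eef_rot: [0.619, 0.785, -0.0, 0.0]
ft_force: [0.7, -0.0, 0.4]
width: 0.0871
grip_force: 0.0
```

>>> {"op": "step_arm", "data": {"delta_pos": [[0.06,1,0],[0.06,1,0],[0.06,1,0],[0.06,1,0],[0.06,1,0],[0.06,1,0],[0.06,1,0],[0.06,1,0],[0.06,1,0],[0.06,1,0],[0,0.5,0],[0,0,0]], "turn": [0,0,0,0,0,0,0,0,0,0,0,0]}}

```text
time: 3.7
ee_pos: [0.4841, 0.2279, 0.2541]
eef_rot: [0.618, 0.786, -0.0, -0.0]
ft_force: [0.3, -1.1, 0.9]
width: 0.0871
grip_force: 0.0
```

>>> {"op": "step_arm", "data": {"delta_pos": [[0.1,1,0],[0.1,1,0],[0.1,1,0],[0,1,0],[0,1,0],[0,0.5,0],[0,0,0],[0,0,0]], "turn": [0.15,0,0,0,0,0,0,0]}}

```text
time: 4.5
ee_pos: [0.493, 0.3624, 0.2541]
eef_rot: [0.613, 0.79, -0.0, 0.0]
ft_force: [0.1, -1.0, 0.1]
width: 0.087
grip_force: 0.0
```

Run:
```python
from h import *
s=read_state();print(s['ee_pos'],s['eef_rot'],s['joint_positions'].round(2))
for n in('scene',):
    c=snap(n); cv2.imwrite('pics/g1.png',cv2.resize(c['image'][130:330,270:470,::-1],(600,600),interpolation=cv2.INTER_CUBIC))
```

```text
[0.49296175 0.36242852 0.25414136] [ 6.12500118e-01  7.90470347e-01 -3.28822227e-04  3.58327376e-04] [-0.01  0.43 -0.96  1.36  0.35  1.53 -0.69]
```

View pics/g1.png

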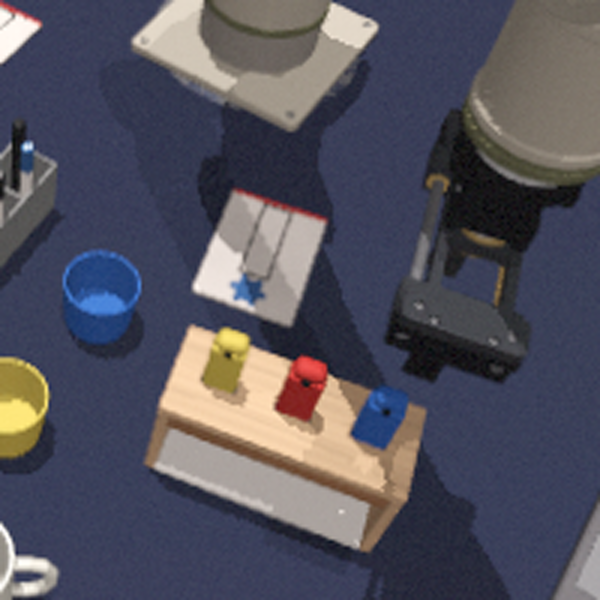

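The gripper stands over the blue brush at (380,415), with its fingers spanning the brush thickness. I'll descend and grip.

>>> {"op": "step_arm", "data": {"delta_pos": [[-0.04,0.14,-0.6],[0,0,-0.6],[0,0,-0.6],[0,0,-0.6],[0,0,-0.6],[0,0,-0.6],[0,0,-0.6],[0,0,-0.4],[0,0,-0.3],[0,0,0],[0,0,0]], "turn": [0,0,0,0,0,0,0,0,0,0,0]}}

```text
time: 5.65
ee_pos: [0.4918, 0.3675, 0.1322]
eef_rot: [0.612, 0.791, 0.0, 0.0]
ft_force: [0.3, 0.0, 0.4]
width: 0.0871
grip_force: 0.0
```

>>> {"op": "step_arm", "data": {"delta_pos": [[0,0,0],[0,0,0],[0,0,0],[0,0,0],[0,0,0],[0,0,0],[0,0,0],[0,0,0],[0,0,0],[0,0,0]], "turn": [0,0,0,0,0,0,0,0,0,0], "grip": 1, "newtons": 25}}

```text
time: 6.65
ee_pos: [0.4916, 0.3672, 0.1318]
eef_rot: [0.612, 0.791, -0.0, 0.0]
ft_force: [-0.0, -0.3, -0.1]
width: 0.0196
grip_force: 25.0
```

>>> {"op": "step_arm", "data": {"delta_pos": [[0,0,0.4],[0,0,0.6],[0,0,0.6],[0,0,0.6],[0,0,0.6],[0,0,0.7],[0,0,0.7],[0,0,0.7],[0,0,0.7],[0,0,0.7],[0,0,0.7],[0,0,0.4]], "turn": [0,0,0,0,0,0,0,0,0,0,0,0]}}

```text
time: 7.85
ee_pos: [0.4916, 0.3677, 0.3191]
eef_rot: [0.612, 0.791, 0.001, 0.0]
ft_force: [-0.8, 0.3, -1.2]
width: 0.0193
grip_force: 25.0
```

Run:
```python
from h import *
ims=[]
for n in('scene','top'):
    c=snap(n); ims.append(c)
a=ims[0]['image'][100:350,262:512,::-1]; b=ims[1]['image'][110:270,40:240,::-1]
cv2.imwrite('pics/g2.png',np.hstack([cv2.resize(a,(400,400)),cv2.resize(b,(400,400))]))
print(read_state()['ee_pos'])
```

```text
[0.49173986 0.36783588 0.31852949]
```

View pics/g2.png

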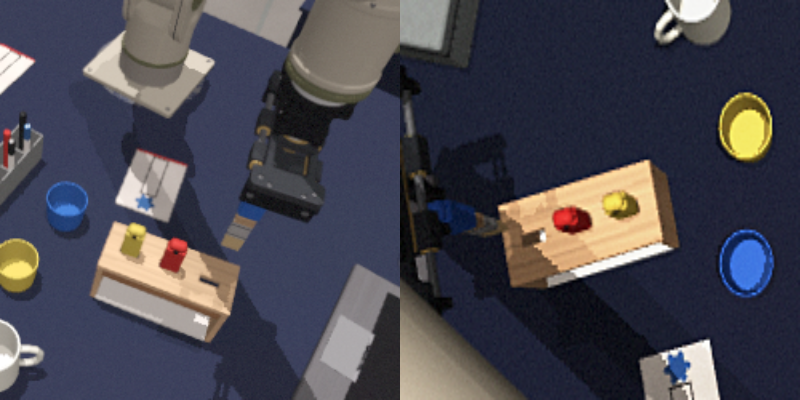

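The brush has left its slot and hangs straight, with the red and yellow brushes still in the rack. Next I'll carry it over the blue pot.

>>> {"op": "step_arm", "data": {"delta_pos": [[-0.07,-0.6,0],[-0.07,-0.9,0],[-0.07,-1,0],[-0.07,-1,0],[-0.07,-1,0],[-0.07,-1,0],[-0.07,-1,0],[-0.07,-1,0],[-0.07,-1,0],[-0.07,-1,0],[-0.07,-1,0],[-0.07,-0.6,0]], "turn": [0,0,0,0,0,0,0,0,0,0,0,0]}}

```text
time: 9.15
ee_pos: [0.4703, 0.0874, 0.3161]
eef_rot: [0.613, 0.79, -0.001, -0.0]
ft_force: [-0.2, -0.5, -0.5]
width: 0.0195
grip_force: 25.0
```

>>> {"op": "step_arm", "data": {"delta_pos": [[0,-0.25,0],[0,0,-0.5],[0,0,-0.5],[0,0,0],[0,0,0],[0,0,0]], "turn": [0,0,0,0,0,0]}}

```text
time: 9.75
ee_pos: [0.4706, 0.0841, 0.2919]
eef_rot: [0.612, 0.791, 0.0, -0.0]
ft_force: [-0.1, 0.2, -1.2]
width: 0.0196
grip_force: 25.0
```

```bash
cat > e.py <<'E'
from m import *
import m
# brush edge estimate in both views using depth near TCP
s=read_state(); p=s['ee_pos']; print(p,s['eef_rot'].round(4))
for n in('top','scene'):
    c=snap(n);P=cloud(c)
    q=(np.hypot(P[...,0]-p[0],P[...,1]-p[1])<.03)&(P[...,2]<p[2]-.045)&(P[...,2]>p[2]-.125)
    Q=P[q]
    if len(Q): print(n,len(Q),'zmin',np.sort(Q[:,2])[:4].round(4))
    for a,b in((.045,.07),(.07,.09),(.09,.125)):
        W=Q[(Q[:,2]<p[2]-a)&(Q[:,2]>p[2]-b)]
        if len(W): print(a,b,len(W),W.mean(0).round(4),W.min(0).round(3),W.max(0).round(3))
E
python3 e.py
python3 - <<'E'
from h import *
c=load('scene'); d=load('top')
cv2.imwrite('pics/g3.png',np.hstack([cv2.resize(c['image'][130:280,230:380,::-1],(400,400)),cv2.resize(d['image'][150:250,160:260,::-1],(400,400))]))
E
```

```text
[0.47064571 0.08413197 0.29191739] [ 6.119e-01  7.910e-01  2.000e-04 -0.000e+00]
scene 155 zmin [0.1843 0.1854 0.1854 0.1867]
0.045 0.07 68 [0.4746 0.086  0.2348] [0.463 0.073 0.223] [0.479 0.098 0.247]
0.07 0.09 52 [0.4741 0.086  0.2121] [0.463 0.072 0.202] [0.479 0.097 0.222]
0.09 0.125 35 [0.4726 0.085  0.1924] [0.464 0.073 0.184] [0.478 0.096 0.202]
```

View pics/g3.png

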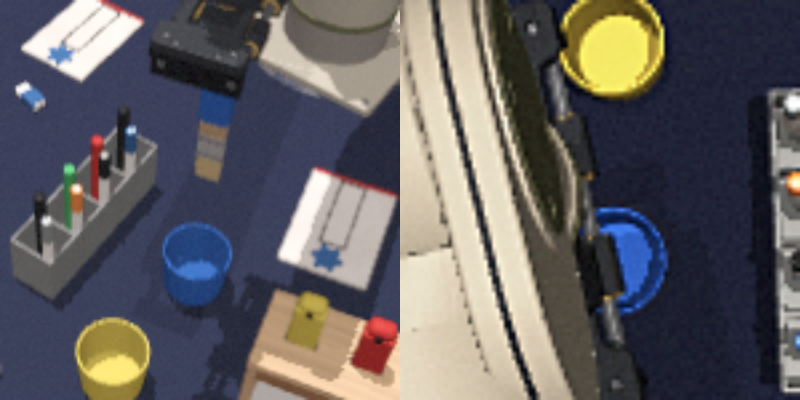

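The brush hangs upright over the blue pot, with its edge at z≈0.185 as expected. I'll dip until the edge reaches about 0.028.

>>> {"op": "step_arm", "data": {"delta_pos": [[0,0,-0.5],[0,0,-0.7],[0,0,-0.7],[0,0,-0.7],[0,0,-0.7],[0,0,-0.7],[0,0,-0.6],[0,0,-0.6],[0,0,-0.5],[0,0,-0.4],[0,0,-0.2],[0,0,0]], "turn": [0,0,0,0,0,0,0,0,0,0,0,0]}}

```text
time: 11.05
ee_pos: [0.4703, 0.0835, 0.1337]
eef_rot: [0.612, 0.791, -0.0, -0.0]
ft_force: [-0.6, 0.2, -0.8]
width: 0.0195
grip_force: 25.0
```

>>> {"op": "step_arm", "data": {"delta_pos": [[0,0,0],[0,0,0],[0,0,0],[0,0,0]], "turn": [0,0,0,0]}}

```text
time: 11.45
ee_pos: [0.4708, 0.0835, 0.1346]
eef_rot: [0.612, 0.791, 0.0, 0.0]
ft_force: [0.8, 0.3, -0.9]
width: 0.0196
grip_force: 25.0
```

>>> {"op": "step_arm", "data": {"delta_pos": [[0,0,0.4],[0,0,0.6],[0,0,0.6],[0,0,0.6],[0,0,0.6],[0,0,0.6],[0,0,0.6],[0,0,0.6],[0,0,0.6],[0,0,0.6],[0,0,0],[0,0,0]], "turn": [0,0,0,0,0,0,0,0,0,0,0,0]}}

```text
time: 12.65
ee_pos: [0.4706, 0.0836, 0.2794]
eef_rot: [0.612, 0.791, 0.0, 0.0]
ft_force: [-0.9, -0.5, -2.2]
width: 0.0194
grip_force: 25.0
```

>>> {"op": "step_arm", "data": {"delta_pos": [[0.1,-0.5,0],[0.2,-0.9,0],[0.2,-0.9,0],[0.2,-0.9,0],[0.2,-0.9,0],[0.2,-0.9,0],[0.2,-0.9,0],[0.2,-0.9,0],[0.2,-0.9,0],[0.2,-0.9,0],[0.2,-0.9,0],[0.2,-0.9,0]], "turn": [0,0,0,0,0,0,0,0,0.1,0.1,0.1,0.1]}}

```text
time: 13.85
ee_pos: [0.5275, -0.1785, 0.2782]
eef_rot: [0.593, 0.805, -0.0, -0.001]
ft_force: [-0.6, -0.3, -1.2]
width: 0.0193
grip_force: 25.0
```

>>> {"op": "step_arm", "data": {"delta_pos": [[0.3,-1,0],[0.3,-1,0],[0.3,-1,0],[0.3,-0.8,0],[0.15,-0.5,0],[0,0,0],[0,0,0],[0,0,0]], "turn": [0.1,0.04,0,0,0,0,0,0]}}

```text
time: 14.65
ee_pos: [0.5619, -0.2826, 0.2795]
eef_rot: [0.586, 0.811, 0.0, 0.0]
ft_force: [1.0, 0.4, -0.9]
width: 0.0199
grip_force: 25.0
```

>>> {"op": "step_arm", "data": {"delta_pos": [[0,0,-0.4],[0,0,-0.6],[0,0,-0.6],[0,0,-0.6],[0,0,-0.6],[0,0,-0.6],[0,0,-0.5],[0,0,-0.5],[0,0,-0.4],[0,0,-0.2],[0,0,0],[0,0,0]], "turn": [0,0,0,0,0,0,0,0,0,0,0,0]}}

```text
time: 15.85
ee_pos: [0.5621, -0.284, 0.1547]
eef_rot: [0.586, 0.81, 0.0, 0.0]
ft_force: [-0.2, -0.4, -0.8]
width: 0.0193
grip_force: 25.0
```

```bash
python3 e.py
python3 - <<'E'
from h import *
c=load('scene'); d=load('top')
cv2.imwrite('pics/g4.png',np.hstack([cv2.resize(c['image'][110:230,150:270,::-1],(400,400),interpolation=2),cv2.resize(d['image'][150:250,290:390,::-1],(400,400),interpolation=2)]))
E
```

```text
[ 0.56210778 -0.2840282   0.154707  ] [5.863e-01 8.101e-01 1.000e-04 3.000e-04]
top 21 zmin [0.0557 0.0584 0.0599 0.0631]
0.045 0.07 10 [ 0.5564 -0.2751  0.0959] [ 0.553 -0.282  0.085] [ 0.561 -0.273  0.107]
0.07 0.09 7 [ 0.5566 -0.277   0.0723] [ 0.553 -0.289  0.067] [ 0.561 -0.274  0.082]
0.09 0.125 4 [ 0.5571 -0.2765  0.0593] [ 0.555 -0.282  0.056] [ 0.561 -0.274  0.063]
scene 102 zmin [0.0467 0.0484 0.049  0.0494]
0.045 0.07 44 [ 0.5656 -0.2803  0.0979] [ 0.554 -0.296  0.085] [ 0.573 -0.27   0.109]
0.07 0.09 34 [ 0.565  -0.2816  0.0754] [ 0.556 -0.296  0.066] [ 0.571 -0.27   0.085]
0.09 0.125 24 [ 0.5637 -0.2807  0.0565] [ 0.555 -0.294  0.047] [ 0.569 -0.271  0.064]
```

View pics/g4.png

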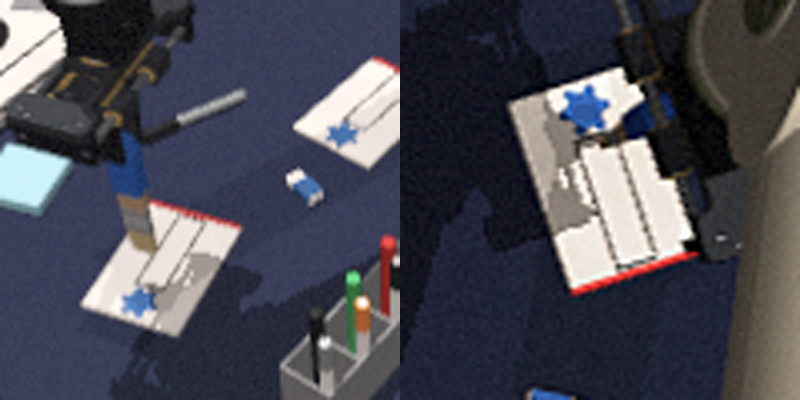

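The brush is upright above the band end, with its edge at z≈0.048 and its centre at about (0.562,-0.283), on target. Last descent.

>>> {"op": "step_arm", "data": {"delta_pos": [[0,0,-0.3],[0,0,-0.3],[0,0,-0.3],[0,0,-0.2],[0,0,-0.1],[0,0,-0.1],[0,0,0],[0,0,0],[0,0,0],[0,0,0],[0,0,0],[0,0,0]], "turn": [0,0,0,0,0,0,0,0,0,0,0,0]}}

```text
time: 17.15
ee_pos: [0.5619, -0.284, 0.1219]
eef_rot: [0.586, 0.81, 0.0, 0.0]
ft_force: [0.2, -0.1, -0.7]
width: 0.0195
grip_force: 25.0
```

```bash
python3 e.py
python3 - <<'E'
from h import *
c=load('scene')
cv2.imwrite('pics/g5.png',cv2.resize(c['image'][150:230,160:240,::-1],(560,560),interpolation=2))
E
```

```text
[ 0.56190267 -0.28399741  0.12186991] [5.863e-01 8.101e-01 0.000e+00 1.000e-04]
top 267 zmin [-0.0012 -0.0009 -0.     -0.    ]
0.045 0.07 9 [ 0.5559 -0.2763  0.0618] [ 0.553 -0.287  0.054] [ 0.56  -0.273  0.075]
0.07 0.09 6 [ 0.5579 -0.2741  0.0436] [ 0.554 -0.275  0.034] [ 0.562 -0.273  0.051]
0.09 0.125 252 [ 0.5603 -0.2801  0.0049] [ 0.532 -0.311 -0.001] [ 0.592 -0.254  0.03 ]
scene 252 zmin [-0.0006 -0.0003  0.0002  0.0005]
0.045 0.07 43 [ 0.5652 -0.2805  0.0653] [ 0.554 -0.295  0.054] [ 0.571 -0.27   0.077]
0.07 0.09 32 [ 0.5644 -0.2798  0.0428] [ 0.556 -0.294  0.033] [ 0.571 -0.27   0.052]
0.09 0.125 177 [ 0.5648 -0.2807  0.0062] [ 0.532 -0.314 -0.001] [ 0.591 -0.255  0.031]
```

View pics/g5.png

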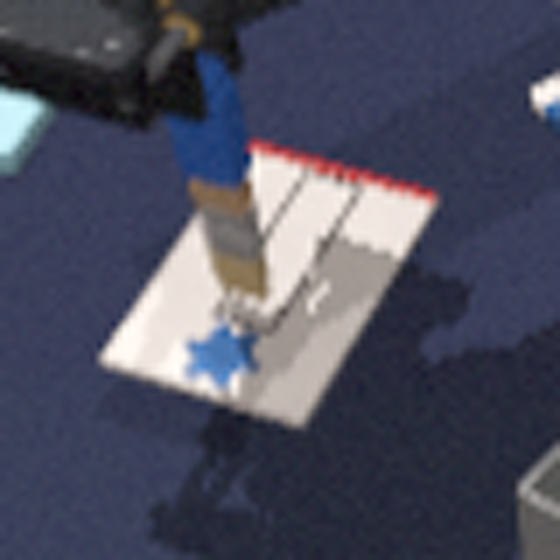

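The edge spans (215,285)–(268,295) and hovers just above the band's end line at (222,310)–(270,330). I'll make one ray check and hand in if it is within 6 mm.

Run:
```python
from h import *
c=load('scene')
p=onplane(c,(np.array([[242,290]])+.5)/7-.5+[160,150],.0155)[0]; e=np.hypot(p[0]-.5622,p[1]+.2838); print(p,e)
if e<.006: print(close_job())
```

```text
[ 0.56101419 -0.2867083   0.0155    ] 0.003140762003011699
the job is handed in; nothing more can be done
None
```

I handed the job in at about 17 s of the 51 s allowed: the blue brush was dipped in the blue pot, carried over the organiser, and is held upright about 1 cm above the band's start point. My last check put its edge within about 3 mm of that point, and the verdict was not shown.

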